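# Pan under the nozzle, piston drawn to the pointer

### The job

Get the filling station ready for an air purge: slide the empty steel pan, without lifting it off the slab, from its side ring to the middle ring under the nozzle. Then draw the piston gently straight up out of its bore, without levering it sideways or letting it drop, until its disc collar is level with the pointer on the column, and finish while still holding it there, the rod still partly in the bore. Leave the pointer and everything else where it is.

Things in the scene. Friction and masses are not known exactly. Their poses are not given: they have to be found in the camera images.
- station: Fixed filling station on a white slab 12 mm thick; origin at bench level straight below the bore axis, z up, +x away from the robot, y along the slab. The slab spans x -70 to +130, y -210 to +210 mm. A steel column 22 mm thick stands at x +90, y +75 mm, up to 278 mm, with a bracket to the upright barrel on the axis (117 to 139 mm high). Black rings 110 mm across at x 0, y -140, 0 and +140 mm.
- mark (a point): Centre of the middle ring on the slab's top face (12 mm above the bench), straight below the nozzle.
- bore_mouth (a point): Centre of the barrel's open upper end, 190 mm above the bench. The aluminium barrel is 42 mm in diameter, 88 to 190 mm above the bench, nozzle tip below it at 74 mm. Its bore is vertical, 21.5 mm wide and 92 mm deep, with a closed floor 98 mm above the bench.
- pointer_tip (a point): Tip of the pointer: a level steel tongue 14 mm wide, 6 mm thick, on a black clamp on the column, aimed at the bore axis and ending 38 mm from it. The point lies at mid-thickness; its height differs from run to run, 236 to 266 mm above the bench. The clamp slips only if pushed with over 12 N.
- piston: Loose piston, 146 mm long, 0.18 to 0.35 kg, resting on the bore's floor (origin 98 mm above the bench); it falls back if released. From its lower end (origin; z along the axis, up): steel rod 20 mm thick to 100 mm, disc collar 38 mm across to 106 mm, white round grip 22 mm thick to 146 mm. Grasp the white grip from above, closing along the station's y to clear column and pointer.
- collar (a point): Centre of the piston's disc collar at mid-thickness, 103 mm above the piston's origin; this is to be level with the pointer tip (201 mm above the bench at the start).
- pan: Loose round steel pan, 84 mm across at the foot, 94 mm at the rim, 35 mm high, 0.2 to 0.42 kg, empty, in the left or right ring. Origin at the centre of its underside, z up. A bar handle 14 mm wide and 10 mm thick runs from the rim along the pan's -x, roughly towards the robot, to 142 mm from the centre, its mid-height 27 mm above the underside.
- pan_handle (a point): Grip point in the middle of the handle's width and thickness, 107 mm from the pan's centre along the pan's -x and 27 mm above its underside (39 mm above the bench). Pinched from above with the fingers closing along the pan's y, it leaves the gripper clear of the barrel also in the middle ring.
- jar: Bystander: loose amber jar, 56 mm across, 70 mm high, in the other side ring. Origin under its centre.
- vial: Bystander: loose small clear vial, 26 mm across, 50 mm high, at the slab's far edge. Origin under its centre.
- well_plate: Bystander: loose flat well plate 85 by 127 by 16 mm on the bench to the right. Origin under its centre.
- flask: Bystander: loose lying culture flask 85 by 75 by 34 mm with a neck, on the bench to the left. Origin under the centre of its body.
- reagent: Bystander: loose white bottle, 70 mm across, 150 mm high, on the bench far right. Origin under its centre.
Not all that is in view belongs to the job. There is more than one size of the pan; the one meant has the size given above. Of the things that look like the piston, the largest one is meant.

How it is judged (in metres and radians):
On the way, in this order (a step that is already met when the one before it is completed fails the run):
1. the pan stands in the middle ring under the nozzle, the piston still home (horizontal distance between pan and mark below 0.01 m and z of pan in the frame of station below 0.016 m and angle between pan's own z axis and vertical below 0.08 rad and z of piston in the frame of station below 0.106 m), for 0.2 s.
2. the piston is drawn up and held straight with its collar level with the pointer (z of collar in the frame of pointer_tip between -0.006 and 0.006 m and angle between the z axis of piston and the z axis of station, either way round below 0.05 rad and horizontal distance between piston and bore_mouth below 0.006 m and contact force between the fingers and piston above 1 N and linear speed of piston below 0.015 m/s), for 0.3 s.
At the end, for the whole second after the job is handed in: The pan stands flat on the slab with its centre within 10 mm of the middle ring's centre, and the gripper still holds the piston at rest, upright in the bore within 0.05 rad, with the middle of its collar within 6 mm of the pointer's height (all of step 2 and horizontal distance between pan and mark below 0.01 m and z of pan in the frame of station below 0.016 m and angle between pan's own z axis and vertical below 0.08 rad); the arm keeps its last pose, push and grip.
It fails at once if the pan is lifted more than 10 mm off the slab (z of pan in the frame of station above 0.022 m).
It fails at once if the piston is pulled too far out (less than 12 mm left in the bore) (z of piston in the frame of station above 0.178 m).
It fails at once if the piston is levered or dropped against the station with more than 30 N (contact force between piston and station above 30 N).
It fails at once if the pointer is shifted more than 6 mm (distance of pointer_tip from where it was at the start of the episode above 0.006 m).
It fails at once if a bystander is moved more than 25 mm (distance of any of jar, vial, well_plate, flask, reagent from where it was at the start of the episode above 0.025 m).
It also fails if it takes over 54 s, if anything falls off the work surface, if the arm or the gripper's body presses on something with over 40 N, if the wrist force passes 120 N, or if a joint passes its speed limit or range.

### The arm

A 6-joint arm with a two-finger parallel gripper is mounted at the origin on the work surface. World frame = base frame: x ahead of the robot, y to its left, z up, the work surface at z = 0. Lengths are in m, angles in degrees, forces in N, time in s.
With the tool pointing down it reaches from about 0.4 to 0.825 m from the base axis. Payload 7 kg.
Tool frame: the origin (TCP) lies between the finger pads; the fingertips stand 19 mm ahead of it and the grasp point (between the pads) is the TCP; z points along the fingers, y is the line along which they close (so a half turn about z gives the same grasp; the last joint's range is limited). The gripper opens to 88 mm and grips with 3 to 60 N. Pads are 19 mm wide; open, the fingers measure 130 mm over their backs; the gripper's body (78 mm by 193 mm) begins 47 mm behind the grasp point.
Start: joints at [84.402, 20.546, 0.682, 0, -70.136, -16.507], TCP at [0.254, 0.625, 0.246] pointing down, gripper open.
Joint ranges: [-176.03, 176.03], [-82.01, 121.73], [-58.28, 71.71], [-173.87, 95.51], [-174.79, -0.11], [-173.66, 173.66]. Speed limits (degrees/s): [136.94, 136.94, 172.46, 180, 180, 180].

### API

Orientations are given as [roll, pitch, yaw] about the fixed x, y, z axes, in that order (R = Rz(yaw) Ry(pitch) Rx(roll)).
In Python, from plant import get_obs, snapshot, close_job, spot_in, spot_point gives the robot as it stands.
- The arm moves only by the tool play_rows, never from a script. Its argument "plan" is a list of rows, each a list of 6 numbers: the shift along the tool's x, y, z in cm, then the turn, a rotation vector about the tool's x, y, z in degrees. A call has 1 to 20 rows; each row shifts and turns the commanded pose from where the row before left it, along the tool's axes as they then stand; what a row does not reach is not made up. A row lasts 1/12 s, in which the tool goes at most 41.7 mm and 7.16 degrees, less where a joint would pass 70% of its speed; a pose out of reach is approached as far as the arm can. A call is refused whole if a number of a shift passes 4.17 or a number of a turn 7.16, either way. A call with a gripper value outside its range is refused whole. "grip" is the finger opening in cm, from 0 to 8.76, set as the call begins (left out, the last holds). The fingers move at their own pace and stop on an object; the grip force is fixed at half the most. Time passes only in rows, so rows that do not move let the fingers close. It gives the time, the measured TCP pose, the force, the opening and the grip force at its end, in the units of the state.
- get_obs(): the state, without advancing time (a new reading comes with each control period).
- snapshot(name): name is "scene" or "top"; returns a dict with "frame" (400x640x3 uint8, red, green, blue), "fx", "fy", "cx", "cy" (pixels), "position" and "attitude" of the camera in the world. Camera axes: x right, y down, z forward; pixel columns grow to the right and rows downward; lengths in m; the calibration is good to about 2 mm. A picture is of the moment at which its call begins. There is no depth.
- close_job(): hands the job in; it is judged then, once.
Trained networks look in the newest picture that a camera, given by its name, has taken for a name from the list of things; names that differ only in an ending like _2 or _b are one class to them, and where a whole thing is asked for, a point or a joint stands for the part that bears it (a point fixed in the world has none). Each returns a list of dicts, best first, with "score" (0 to 1); they miss things now and then, are a little off and sometimes report something else, mostly with a low value. They report only what shows in the picture. A call takes as long as a camera call. They do not tell look-alikes from the thing itself.
- spot_in(camera, thing): "position" ([x, y, z] in m, in world coordinates, good to about 4 mm: the middle of the surface that is visible of it).
- spot_point(camera, thing): "position" ([x, y, z] in m, in world coordinates, good to about 4 mm: a listed point, or the origin of a listed thing).
The state is a dict: "clock": time; "joint_pos": joint angles; "qvel": joint speeds; "tau": joint torques, N m; "tool_pos": TCP position; "orientation": TCP orientation; "force": force on the tool from outside, world axes, zero at the start; "moment": the same for the moment, N m; "opening": finger opening in m; "gripper_force": force on a finger pad.
Only numpy, scipy, OpenCV 4.12 (cv2) and the standard library are available. Lean on these libraries where they do the work, as an engineer would, in place of code of your own. Each camera call takes 0.05 s, during which the arm holds its last target. There are 200 camera calls.

## Working session

There is one attempt and no reset: what is moved stays moved. The work goes in short steps, Python scripts to look and compute and a tool call to move; the robot and the scene stay as the last step left them, time stands still between calls to the robot, and variables do not carry over. Pictures are saved under pics/ and viewed, at most 10 in all, crops included, and the job is handed in when it is done.

Besides the shell and the picture viewer there is one more tool, called by a JSON object that holds its "api" and its "payload", one argument or row to a line. play_rows: Moves the arm, as the interface text tells. Its arguments: {"type":"object","properties":{"plan":{"type":"array","items":{"type":"array","items":{"type":"number"}}},"grip":{"type":"number"}},"required":["plan"]}

```bash
mkdir -p pics
cat > h.py <<'E'
import numpy as np, cv2
from plant import *
from scipy.spatial.transform import Rotation as R
E
python3 - <<'E'
from h import *
for c in ["scene","top"]:
    s=snapshot(c); cv2.imwrite(f"pics/{c}0.png",s["frame"][:,:,::-1])
    print(c,s["fx"],s["cx"],s["cy"],s["position"],s["attitude"])
    for n in ["station","mark","bore_mouth","pointer_tip","piston","collar","pan","pan_handle","jar","vial","flask","well_plate","reagent"]:
        print(n,[(np.round(d["position"],3).tolist(),round(d["score"],2)) for d in spot_point(c,n)[:4]])
o=get_obs();print(o)
E
```

```text
scene 365.7650996641852 316.20845267056546 195.89271492199734 [1.13517826 0.23773988 0.91994552] [-139.771045      0.89487258  110.7578227 ]
station [([0.628, -0.09, -0.0], 0.97)]
mark [([0.63, -0.087, 0.011], 0.98)]
bore_mouth [([0.632, -0.086, 0.19], 0.88), ([0.629, -0.087, 0.011], 0.51)]
pointer_tip []
piston [([0.659, 0.172, 0.001], 0.44), ([0.495, 0.117, -0.001], 0.43)]
collar [([0.629, -0.087, 0.203], 0.74), ([0.66, 0.175, 0.078], 0.59), ([0.5, 0.116, 0.077], 0.51)]
pan [([0.625, -0.226, 0.014], 0.96), ([0.311, -0.185, 0.001], 0.89), ([0.446, -0.007, -0.001], 0.83)]
pan_handle [([0.516, -0.246, 0.041], 0.9), ([0.388, -0.207, 0.02], 0.88), ([0.384, 0.042, 0.018], 0.57), ([0.64, 0.059, 0.009], 0.48)]
jar [([0.642, 0.059, 0.012], 0.9)]
vial [([0.362, -0.449, -0.002], 0.41)]
flask [([0.602, 0.492, 0.001], 0.72)]
well_plate [([0.361, -0.446, 0.0], 0.93)]
reagent [([0.628, -0.508, -0.001], 0.82)]
top 375.97378116141783 322.7262243430195 200.77366686452947 [ 0.27271632 -0.00321565  1.53435286] [-1.69698758e+02  1.22549555e-01 -8.99205493e+01]
station [([0.629, -0.087, -0.002], 0.71), 
[... 920 characters left out ...]
31, -0.087, 0.012], 0.21)]
{'clock': 1.4, 'joint_pos': array([ 8.44028653e+01,  2.05463700e+01,  6.82212719e-01, -9.94683662e-04,
       -7.01356021e+01, -1.65075194e+01]), 'qvel': array([-0.09860734,  0.03397859,  0.12878316, -0.02288136, -0.08527619,
        0.05816423]), 'tau': array([ 5.66552753e-04, -5.82367373e+01,  2.93292367e+01,  7.00223252e+00,
        1.24867141e-02, -4.16594631e-06]), 'tool_pos': array([0.253999  , 0.62536557, 0.24555993]), 'orientation': array([ 1.79999965e+02,  9.65304749e-04, -2.21049921e+01]), 'force': array([-0.29578258, -0.78252693,  0.07505596]), 'moment': array([-0.03378585,  0.04892853, -0.00076469]), 'gripper_force': 0.0, 'opening': 0.08778014318720156}
```

View pics/scene0.png

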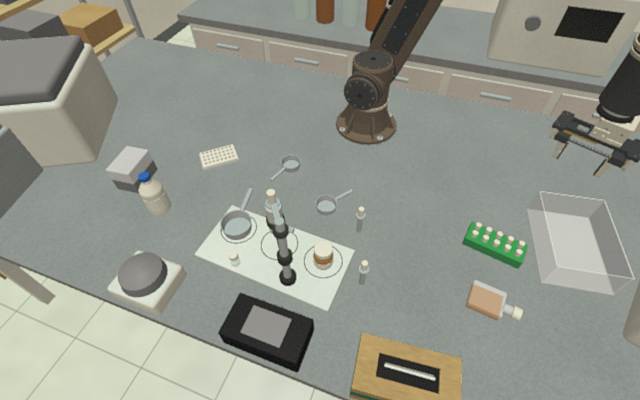

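View pics/top0.png

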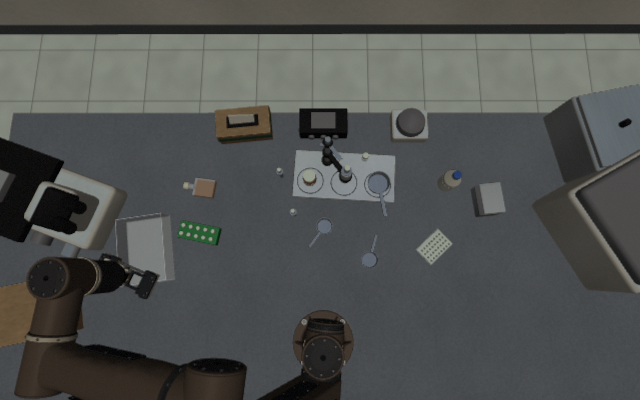

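The top view shows the slab (about 295–395, 150–200), with the pan in the right ring at (377,184), its handle pointing down to (385,213), and the jar at (309,177). The other pans and pistons are off the slab. I'll refine the slab yaw and pan pose from pixels.

```bash
cat >> h.py <<'E'
def cam(c):
    s=snapshot(c); return s,R.from_euler('xyz',s["attitude"],degrees=True).as_matrix(),np.array(s["position"])
def unproj(s,M,p,uv,z):
    uv=np.atleast_2d(uv); d=np.c_[(uv[:,0]-s["cx"])/s["fx"],(uv[:,1]-s["cy"])/s["fy"],np.ones(len(uv))]@M.T
    return p+d*((z-p[2])/d[:,2])[:,None]
def proj(s,M,p,X):
    q=(np.atleast_2d(X)-p)@M; return np.c_[s["fx"]*q[:,0]/q[:,2]+s["cx"],s["fy"]*q[:,1]/q[:,2]+s["cy"]]
def spots(n,ref=None,k=1,tol=0.05,f=spot_point):
    out=[]
    for c in ["scene","top"]:
        for _ in range(k):
            snapshot(c); out+=[d["position"] for d in f(c,n) if ref is None or np.linalg.norm(np.array(d["position"])-ref)<tol]
    return np.array(out)
E
python3 - <<'E'
from h import *
for n,r in [("mark",[.631,-.087,.012]),("bore_mouth",[.631,-.087,.19]),("pan",[.623,-.225,.012]),("pan_handle",[.516,-.245,.039]),("pointer_tip",[.66,-.063,.25]),("jar",[.64,.057,.012])]:
    x=spots(n,r,4); print(n,len(x),np.mean(x,0).round(4) if len(x) else 0,x.std(0).round(4))
for c in ["scene","top"]:
    s,M,p=cam(c); f=s["frame"]
    q=proj(s,M,p,[[.56,-.3,.012],[.76,-.3,.012],[.77,.13,.012],[.56,.13,.012]]); 
    print(c,q.round(0).tolist())
    x0,y0=q.min(0).astype(int)-25; x1,y1=q.max(0).astype(int)+25
    k=6 if c=="top" else 4
    cv2.imwrite(f"pics/{c}1.png",cv2.resize(f[y0:y1,x0:x1,::-1],None,fx=k,fy=k,interpolation=cv2.INTER_CUBIC)[:600,:800]);print(x0,y0,k)
    hsv=cv2.cvtColor(f,cv2.COLOR_RGB2HSV)
    m=((hsv[...,1]<60)&(hsv[...,2]>(np.percentile(f[y0:y1,x0:x1].max(2),85)*.85))).astype(np.uint8)
    mm=np.zeros_like(m); mm[y0:y1,x0:x1]=m[y0:y1,x0:x1]
    mm=cv2.morphologyEx(mm,cv2.MORPH_OPEN,np.ones((3,3)))
    C=max(cv2.findContours(mm,0,1)[0],key=cv2.contourArea)
    W=unproj(s,M,p,C[:,0,:].astype(float),.012)[:,:2]
    r=cv2.minAreaRect((cv2.convexHull(W.astype(np.float32))));print(r)
E
```

```text
mark 8 [ 0.6298 -0.0877  0.0111] [0.0017 0.0015 0.0011]
bore_mouth 8 [ 0.632  -0.0854  0.1921] [0.0009 0.002  0.0015]
pan 8 [ 0.6217 -0.2269  0.0124] [0.0018 0.0018 0.0013]
pan_handle 8 [ 0.5153 -0.2441  0.0389] [0.0014 0.0019 0.0016]
pointer_tip 8 [ 0.6587 -0.0643  0.2415] [0.0017 0.0014 0.0018]
jar 8 [0.6424 0.0575 0.0126] [0.0009 0.0021 0.0009]
scene [[227.0, 206.0], [192.0, 258.0], [333.0, 311.0], [357.0, 246.0]]
166 181 4
((0.6614919900894165, -0.08705595135688782), (0.4190543293952942, 0.2000267505645752), 86.56220245361328)
top [[396.0, 198.0], [394.0, 152.0], [292.0, 149.0], [291.0, 198.0]]
266 124 6
((0.659514307975769, -0.08723543584346771), (0.4168570041656494, 0.2004149854183197), 86.62870025634766)
```

{"api": "play_rows", "payload": {
  "plan": [
    [0,0,0,0,0,-6.3],
    [0,0,0,0,0,-6.3],
    [0,0,0,0,0,-6.3],
    [0,0,0,0,0,-6.3],
    [0,0,0,0,0,-6.2],
    [0.25,1.9,0,0,0,0],
    [0.49,3.75,0,0,0,0],
    [0.49,3.75,0,0,0,0],
    [0.49,3.75,0,0,0,0],
    [0.49,3.75,0,0,0,0],
    [0.49,3.75,0,0,0,0],
    [0.49,3.75,0,0,0,0],
    [0.49,3.75,0,0,0,0],
    [0.49,3.75,0,0,0,0],
    [0.49,3.75,0,0,0,0],
    [0.49,3.75,0,0,0,0],
    [0.49,3.75,0,0,0,0],
    [0.49,3.75,0,0,0,0],
    [0.49,3.75,0,0,0,0],
    [0.49,3.75,0,0,0,0]
  ]
}}

```text
clock: 7.97
tool_pos: [0.4121, 0.0983, 0.2461]
orientation: [-180.0, -0.1, 9.3]
force: [1.5, 0.6, 0.3]
opening: 0.0873
gripper_force: 0.0
```

{"api": "play_rows", "payload": {
  "plan": [
    [0.47,3.55,0,0,0,0],
    [0.47,3.55,0,0,0,0],
    [0.47,3.55,0,0,0,0],
    [0.47,3.55,0,0,0,0],
    [0.47,3.55,0,0,0,0],
    [0.47,3.55,0,0,0,0],
    [0.47,3.55,0,0,0,0],
    [0.47,3.55,0,0,0,0],
    [0.47,3.55,0,0,0,0],
    [0.47,3.55,0,0,0,0],
    [0,0,3.6,0,0,0],
    [0,0,3.6,0,0,0],
    [0,0,3.6,0,0,0],
    [0,0,3.6,0,0,0],
    [0,0,2.6,0,0,0],
    [0,0,0,0,0,0]
  ]
}}

```text
clock: 9.3
tool_pos: [0.5121, -0.2421, 0.0703]
orientation: [-179.8, 0.5, 9.2]
force: [-1.5, 0.5, -1.4]
opening: 0.0875
gripper_force: 0.0
```

Run:
```python
from h import *
o=get_obs();print(o["tool_pos"],o["orientation"],o["force"])
for n,r in [("pan_handle",[.516,-.245,.039]),("pan",[.623,-.225,.012])]:print(n,spots(n,r,1).round(4).tolist())
s=snapshot("scene");cv2.imwrite("pics/a.png",cv2.resize(s["frame"][140:300,160:400,::-1],None,fx=3.3,fy=3.3,interpolation=cv2.INTER_CUBIC))
```

```text
[ 0.51206132 -0.24214908  0.07025567] [-179.80813265    0.48992348    9.21983329] [-1.51048173  0.54768117 -1.35213071]
pan_handle [[0.5188, -0.2437, 0.041]]
pan [[0.6233, -0.2275, 0.0143]]
```

View pics/a.png

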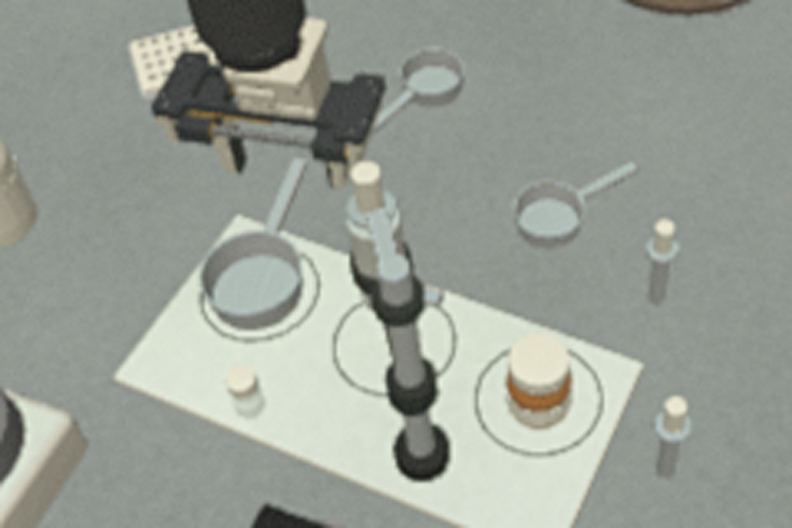

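The gripper straddles the handle, which sits between the fingers at about (285,195). I'll lower it and then check.

{"api": "play_rows", "payload": {
  "plan": [
    [0.2,0.1,1.5,0,0,0],
    [0.1,0,1.3,0,0,0],
    [0,0,0,0,0,0],
    [0,0,0,0,0,0]
  ]
}}

```text
clock: 10.08
tool_pos: [0.5186, -0.2432, 0.0477]
orientation: [-180.0, 0.0, 9.3]
force: [-0.0, 0.0, 1.1]
opening: 0.0876
gripper_force: 0.0
```

{"api": "play_rows", "payload": {
  "plan": [
    [0,0,0.8,0,0,0],
    [0,0,0,0,0,0]
  ]
}}

```text
clock: 10.25
tool_pos: [0.5187, -0.2432, 0.0392]
orientation: [-180.0, -0.0, 9.3]
force: [-0.1, 1.0, -0.3]
opening: 0.0876
gripper_force: 0.0
```

{"api": "play_rows", "payload": {
  "plan": [
    [0,0,0,0,0,0],
    [0,0,0,0,0,0],
    [0,0,0,0,0,0],
    [0,0,0,0,0,0],
    [0,0,0,0,0,0],
    [0,0,0,0,0,0],
    [0,0,0,0,0,0]
  ],
  "grip": 0
}}

```text
clock: 10.83
tool_pos: [0.5189, -0.2433, 0.0397]
orientation: [180.0, -0.0, 9.3]
force: [0.2, 0.0, 0.5]
opening: 0.0467
gripper_force: 0.0
```

{"api": "play_rows", "payload": {
  "plan": [
    [0,0,0,0,0,0],
    [0,0,0,0,0,0],
    [0,0,0,0,0,0],
    [0,0,0,0,0,0],
    [0,0,0,0,0,0],
    [0,0,0,0,0,0],
    [0,0,0,0,0,0],
    [0,0,0,0,0,0]
  ]
}}

```text
clock: 11.5
tool_pos: [0.5189, -0.2433, 0.0396]
orientation: [180.0, 0.0, 9.3]
force: [0.2, -0.8, 0.2]
opening: 0.0135
gripper_force: 30.0
```

Run:
```python
from h import *
o=get_obs();print(o["tool_pos"],o["opening"],o["gripper_force"],o["force"])
print(spots("pan",[.623,-.225,.012],2).round(4).tolist())
```

```text
[ 0.51886749 -0.24329103  0.03956628] 0.013471780965615906 30.00156193971634 [ 0.22868483 -0.84791048  0.19676463]
[[0.6244, -0.2282, 0.0136], [0.6226, -0.229, 0.0129]]
```

{"api": "play_rows", "payload": {
  "plan": [
    [0.08,-0.36,0,0,0,0],
    [0.19,-0.86,0,0,0,0],
    [0.19,-0.86,0,0,0,0],
    [0.19,-0.86,0,0,0,0],
    [0.19,-0.86,0,0,0,0],
    [0.19,-0.86,0,0,0,0],
    [0.19,-0.86,0,0,0,0],
    [0.19,-0.86,0,0,0,0],
    [0.19,-0.86,0,0,0,0],
    [0.19,-0.86,0,0,0,0],
    [0.19,-0.86,0,0,0,0],
    [0.19,-0.86,0,0,0,0],
    [0.19,-0.86,0,0,0,0],
    [0.19,-0.86,0,0,0,0],
    [0.19,-0.86,0,0,0,0],
    [0.19,-0.86,0,0,0,0],
    [0.1,-0.5,0,0,0,0],
    [0,0,0,0,0,0],
    [0,0,0,0,0,0]
  ]
}}

```text
clock: 13.48
tool_pos: [0.5268, -0.102, 0.0396]
orientation: [-180.0, -0.0, 9.4]
force: [1.1, 0.7, -1.2]
opening: 0.0138
gripper_force: 30.0
```

Run:
```python
from h import *
o=get_obs();print(o["tool_pos"],o["opening"],o["gripper_force"],o["force"])
for n,r in [("pan",[.63,-.086,.012]),("pan_handle",[.525,-.105,.04])]:print(spots(n,r,3,.03).round(4).tolist())
s=snapshot("scene");cv2.imwrite("pics/b.png",cv2.resize(s["frame"][140:300,160:400,::-1],None,fx=3.3,fy=3.3,interpolation=cv2.INTER_CUBIC))
```

```text
[ 0.52683782 -0.10203914  0.03958813] 0.013777747242335598 30.01544415950775 [ 1.086488    0.70813532 -1.19134407]
[[0.6323, -0.0851, 0.0119], [0.6307, -0.0843, 0.0133], [0.6299, -0.0887, 0.0127]]
[[0.5246, -0.1025, 0.0415], [0.523, -0.1021, 0.0379], [0.5238, -0.1035, 0.0424]]
```

View pics/b.png

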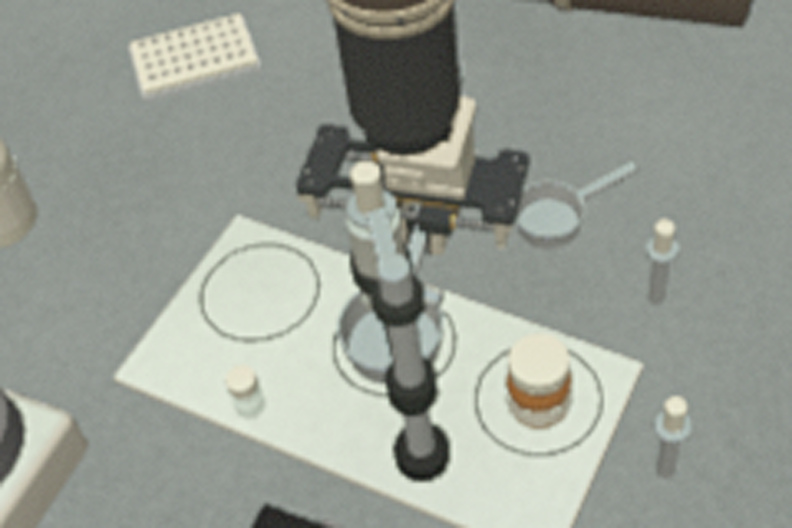

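The pan sits in the middle ring at about (390,340). Next I'll release it, rise and turn to the station yaw.

{"api": "play_rows", "payload": {
  "plan": [
    [0,0,0,0,0,0],
    [0,0,0,0,0,0],
    [0,0,0,0,0,0],
    [0,0,0,0,0,0],
    [0,0,0,0,0,0],
    [0,0,0,0,0,0],
    [0,0,0,0,0,0],
    [0,0,0,0,0,0]
  ],
  "grip": 5.0
}}

```text
clock: 15.4
tool_pos: [0.5266, -0.1026, 0.0396]
orientation: [180.0, -0.0, 9.3]
force: [-0.1, -0.6, 0.9]
opening: 0.0499
gripper_force: 0.0
```

{"api": "play_rows", "payload": {
  "plan": [
    [0,0,-1.5,0,0,0],
    [0,0,-3,0,0,0],
    [0,0,-3.5,0,0,0],
    [0,0,-3.5,0,0,0],
    [0,0,-3.5,0,0,0],
    [0,0,-3.5,0,0,0],
    [0,0,-3.5,0,0,0],
    [0,0,-3.0,0,0,0],
    [0,0,0,0,0,6.4],
    [0,0,0,0,0,6.4],
    [0,0,0,0,0,0],
    [0,0,0,0,0,0]
  ]
}}

```text
clock: 16.4
tool_pos: [0.5263, -0.1026, 0.2894]
orientation: [-180.0, 0.0, -3.3]
force: [-0.3, 0.3, -0.1]
opening: 0.0502
gripper_force: 0.0
```

Run:
```python
from h import *
o=get_obs();print(o["clock"],o["tool_pos"],o["orientation"],o["opening"],o["force"])
for n,r in [("pan",[.63,-.086,.012]),("collar",[.631,-.086,.201]),("pointer_tip",[.66,-.063,.241])]:print(n,spots(n,r,2,.03).round(4).tolist())
# collar disc / grip top: pixel centroid of white grip in scene
s,M,p=cam("scene");print(proj(s,M,p,[[.631,-.086,.244],[.631,-.086,.204],[.6587,-.0643,.2415]]).round(1).tolist())
u,v=proj(s,M,p,[[.631,-.086,.224]])[0].astype(int)
cv2.imwrite("pics/c.png",cv2.resize(s["frame"][v-25:v+35,u-35:u+45,::-1],None,fx=10,fy=10,interpolation=cv2.INTER_CUBIC));print(u-35,v-25)
```

```text
16.4 [ 0.5262779  -0.10255021  0.28938895] [-1.79993841e+02  2.00152595e-02 -3.31323002e+00] 0.05015175117172468 [-0.32596962  0.26177235 -0.09609818]
pan [[0.632, -0.0857, 0.0154], [0.6262, -0.0905, 0.0112], [0.6335, -0.088, 0.0135]]
collar [[0.6278, -0.0878, 0.2002], [0.6284, -0.0878, 0.2014]]
pointer_tip [[0.6606, -0.064, 0.2436], [0.6594, -0.0624, 0.2453], [0.6545, -0.0635, 0.2407]]
[[269.9, 191.9], [271.7, 202.2], [273.2, 203.1]]
235 172
```

View pics/c.png

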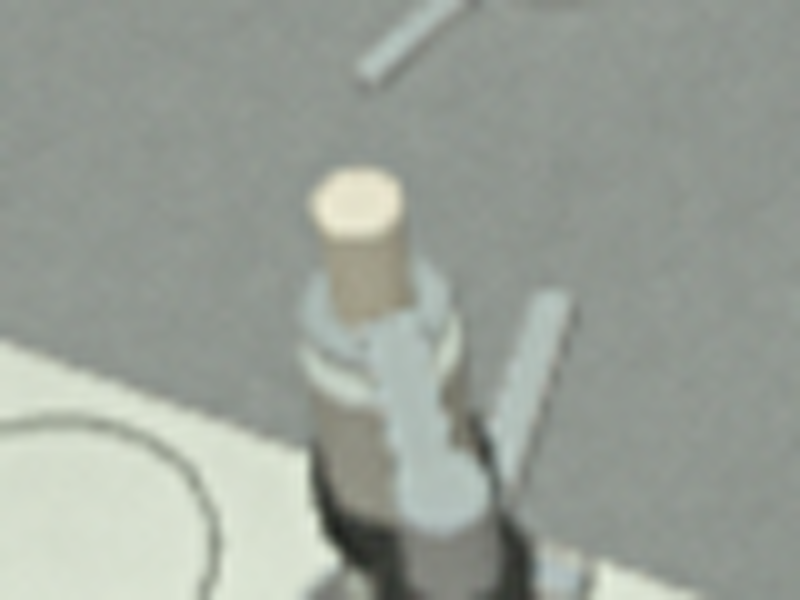

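The grip top is at crop (357,203), i.e. pixel (270.2,191.8). The prediction for the axis at (0.631,-0.086) was (269.9,191.9), so the axis is confirmed. I'll move over it and descend.

{"api": "play_rows", "payload": {
  "plan": [
    [2.0,-0.4,0,0,0,0],
    [3.0,-0.66,0,0,0,0],
    [3.36,-0.7,0,0,0,0],
    [2.0,-0.5,0,0,0,0],
    [0,0,0,0,0,0],
    [0,0,1.5,0,0,0],
    [0,0,1.5,0,0,0],
    [0,0,1.5,0,0,0],
    [0,0,1.0,0,0,0],
    [0,0,0.6,0,0,0],
    [0,0,0,0,0,0]
  ]
}}

```text
clock: 18.57
tool_pos: [0.6307, -0.0864, 0.2273]
orientation: [180.0, 0.1, -3.5]
force: [-1.5, -0.7, 0.1]
opening: 0.05
gripper_force: 0.0
```

{"api": "play_rows", "payload": {
  "plan": [
    [0,0,0,0,0,0],
    [0,0,0,0,0,0],
    [0,0,0,0,0,0],
    [0,0,0,0,0,0],
    [0,0,0,0,0,0]
  ],
  "grip": 2.6
}}

```text
clock: 18.98
tool_pos: [0.6316, -0.0863, 0.2291]
orientation: [-180.0, -0.1, -3.5]
force: [-0.3, -0.5, -0.0]
opening: 0.0271
gripper_force: 0.0
```

Run:
```python
from h import *
o=get_obs();print(o["clock"],o["tool_pos"],o["orientation"],o["opening"],o["force"],o["moment"],o["gripper_force"])
s,M,p=cam("scene");print(proj(s,M,p,[[.6616,-.0635,z] for z in (.241,.245,.249)]).round(1).tolist())
u,v=proj(s,M,p,[[.631,-.086,.224]])[0].astype(int)
cv2.imwrite("pics/d.png",cv2.resize(s["frame"][v-30:v+30,u-35:u+45,::-1],None,fx=10,fy=10,interpolation=cv2.INTER_CUBIC));print(u-35,v-30)
```

```text
18.9833 [ 0.63156139 -0.08634679  0.22914822] [-1.79991426e+02 -5.32814888e-02 -3.50544359e+00] 0.027123280185856753 [-0.2541033  -0.49710451 -0.00386754] [-0.02491708 -0.07895624 -0.01427324] 0.0
[[273.0, 204.2], [272.9, 203.2], [272.7, 202.1]]
235 167
```

View pics/d.png

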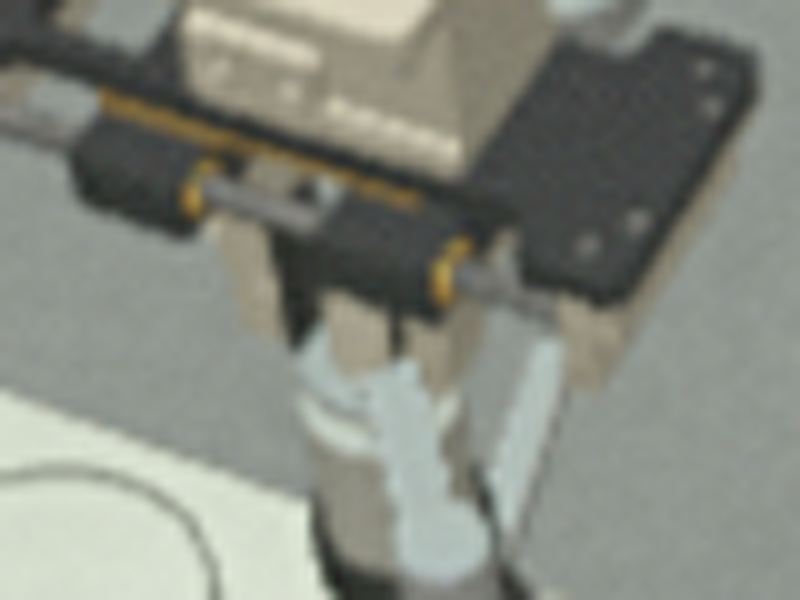

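{"api": "play_rows", "payload": {
  "plan": [
    [0,0,0,0,0,0],
    [0,0,0,0,0,0],
    [0,0,0,0,0,0]
  ],
  "grip": 2.36
}}

```text
clock: 19.28
tool_pos: [0.6314, -0.0864, 0.2286]
orientation: [180.0, -0.0, -3.5]
force: [-0.2, -0.1, 0.5]
opening: 0.0238
gripper_force: 0.0
```

{"api": "play_rows", "payload": {
  "plan": [
    [0,0,0,0,0,0],
    [0,0,0,0,0,0],
    [0,0,0,0,0,0]
  ],
  "grip": 2.26
}}

```text
clock: 19.53
tool_pos: [0.6314, -0.0864, 0.2285]
orientation: [180.0, 0.0, -3.5]
force: [-0.4, 0.3, 0.2]
opening: 0.0224
gripper_force: 0.0
```

{"api": "play_rows", "payload": {
  "plan": [
    [0,0,0,0,0,0],
    [0,0,0,0,0,0],
    [0,0,0,0,0,0],
    [0,0,0,0,0,0]
  ],
  "grip": 0
}}

```text
clock: 19.87
tool_pos: [0.6314, -0.0862, 0.2285]
orientation: [-180.0, -0.0, -3.5]
force: [1.1, 1.0, -0.1]
opening: 0.0216
gripper_force: 30.0
```

{"api": "play_rows", "payload": {
  "plan": [
    [0,0,-0.1,0,0,0],
    [0,0,-0.2,0,0,0],
    [0,0,-0.2,0,0,0],
    [0,0,-0.2,0,0,0],
    [0,0,-0.2,0,0,0],
    [0,0,-0.1,0,0,0],
    [0,0,0,0,0,0]
  ]
}}

```text
clock: 20.45
tool_pos: [0.6315, -0.0864, 0.2389]
orientation: [-180.0, -0.0, -3.5]
force: [0.6, 0.4, -3.0]
opening: 0.0213
gripper_force: 30.0
```

{"api": "play_rows", "payload": {
  "plan": [
    [0,0,-0.1,0,0,0],
    [0,0,-0.2,0,0,0],
    [0,0,-0.2,0,0,0],
    [0,0,-0.2,0,0,0],
    [0,0,-0.2,0,0,0],
    [0,0,-0.2,0,0,0],
    [0,0,-0.2,0,0,0],
    [0,0,-0.2,0,0,0],
    [0,0,-0.2,0,0,0],
    [0,0,-0.2,0,0,0],
    [0,0,-0.2,0,0,0],
    [0,0,-0.2,0,0,0],
    [0,0,-0.2,0,0,0],
    [0,0,-0.2,0,0,0],
    [0,0,-0.2,0,0,0],
    [0,0,-0.1,0,0,0],
    [0,0,0,0,0,0],
    [0,0,0,0,0,0]
  ]
}}

```text
clock: 21.95
tool_pos: [0.6314, -0.0863, 0.2686]
orientation: [-180.0, -0.0, -3.5]
force: [0.0, 0.2, -2.9]
opening: 0.0219
gripper_force: 30.0
```

Run:
```python
from h import *
o=get_obs();print(o["clock"],o["tool_pos"],o["opening"],o["force"],o["gripper_force"])
for n,r in [("pan",[.63,-.086,.012]),("collar",[.631,-.086,.24]),("pointer_tip",[.66,-.063,.241])]:
  x=spots(n,r,7,.03);print(n,len(x),x.mean(0).round(4) if len(x) else 0,x[:,2].round(4) if len(x) else 0)
s,M,p=cam("scene");print(proj(s,M,p,[[.631,-.086,.2395],[.6616,-.0635,.241],[.6616,-.0635,.244]]).round(1).tolist())
u,v=proj(s,M,p,[[.631,-.086,.224]])[0].astype(int)
cv2.imwrite("pics/e.png",cv2.resize(s["frame"][v-35:v+25,u-35:u+45,::-1],None,fx=10,fy=10,interpolation=cv2.INTER_CUBIC));print(u-35,v-35)
```

```text
21.95 [ 0.63136821 -0.08633203  0.26858557] 0.0219028200327157 [ 0.01822853  0.19897367 -2.94210838] 29.99761998653412
pan 14 [ 0.6297 -0.0852  0.0125] [0.0153 0.0129 0.0122 0.0139 0.0108 0.0134 0.0134 0.0118 0.012  0.0112
 0.0112 0.0099 0.0139 0.0128]
collar 13 [ 0.6313 -0.0861  0.2412] [0.2405 0.2401 0.2434 0.2394 0.2418 0.2397 0.2451 0.2404 0.241  0.2399
 0.2409 0.2427 0.2406]
pointer_tip 7 [ 0.66   -0.0642  0.2434] [0.241  0.2434 0.2463 0.2453 0.2426 0.2413 0.2437]
[[270.1, 193.1], [273.0, 204.2], [272.9, 203.5]]
235 162
```

View pics/e.png

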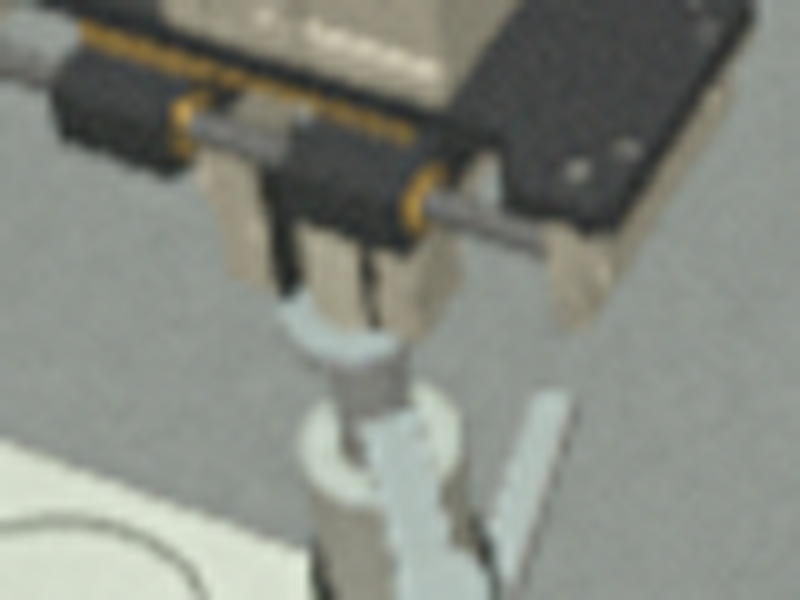

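The picture shows the collar held above the bore mouth at crop (340,330), with the rod still in the bore. The collar is about 0.241 high and the pointer about 0.242, so I'll nudge up 1 mm and hold.

{"api": "play_rows", "payload": {
  "plan": [
    [0,0,-0.1,0,0,0],
    [0,0,0,0,0,0],
    [0,0,0,0,0,0],
    [0,0,0,0,0,0],
    [0,0,0,0,0,0],
    [0,0,0,0,0,0],
    [0,0,0,0,0,0],
    [0,0,0,0,0,0]
  ]
}}

```text
clock: 26.87
tool_pos: [0.6314, -0.0864, 0.2696]
orientation: [180.0, -0.0, -3.5]
force: [0.2, -0.3, -3.3]
opening: 0.0218
gripper_force: 30.0
```

```bash
python3 -c "
from plant import *
o=get_obs();print(o['tool_pos'],o['gripper_force'],o['force']);print(close_job())"
```

```text
[ 0.63135736 -0.0863636   0.26956199] 29.99756097793579 [ 0.19266863 -0.31719277 -3.29116442]
the job is handed in; nothing more can be done
None
```

I handed the job in at about 27 s, no verdict shown: by my measurements the pan is within about 2 mm of the middle ring's centre, and the gripper holds the piston upright in the bore with its collar level with the pointer to within about 2 mm.

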